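Mix a specimen vial on the touch mixer

TASK

Take the red-capped vial out of the rack by its cap and, keeping hold of it, press it upright onto the black rubber pad of the touch mixer until the pad is fully down, keeping it down for about two seconds. Then stand the vial upright in the steel tray and let go of it, setting it down rather than dropping it. Keep it upright throughout, press the pad with the vial only, and leave the other vials, the slide box and the stain bottle where they are.

Things in the scene. Friction and masses are not known exactly. Their poses are not given: they have to be found in the camera images.
- red_vial_center (a point): The red-capped vial, the one to mix: 76 mm tall, amber body 28 mm in diameter for the lower 52 mm, then a ribbed red screw cap 32 mm in diameter and 24 mm tall. The point is half-way up, 38 mm above the vial's foot; the cap's centre is 26 mm above it. z runs up the vial. About 50 g (varies). It starts upright in one of the rack's three pockets.
- blue_vial_center (a point): A bystander vial in the rack: 76 mm tall, amber body 28 mm in diameter for the lower 52 mm, then a ribbed blue screw cap 32 mm in diameter and 24 mm tall. The point is half-way up, 38 mm above the vial's foot; the cap's centre is 26 mm above it. z runs up the vial.
- white_vial_center (a point): A bystander vial in the rack: 76 mm tall, amber body 28 mm in diameter for the lower 52 mm, then a ribbed white screw cap 32 mm in diameter and 24 mm tall. The point is half-way up, 38 mm above the vial's foot; the cap's centre is 26 mm above it. z runs up the vial.
- rack: Fixed grey block 64 (x) x 214 (y) x 45 (z) mm, origin at the centre of its underside. Three round pockets in a row along its own y at y = -70, 0 and +70 mm, 29.6 mm wide and 35 mm deep (pocket floor 10 mm above the bench). Vials stand 41 mm out of the block, of which the top 24 mm is the cap; which vial is in which pocket varies.
- mixer: Touch mixer, fixed: cream and purple housing 140 (x) x 110 (y) mm, 85 mm tall, with a sprung black rubber pad on top. Origin at the centre of its underside, front (knob) to its -x.
- pad_top (a point): Centre of the pad's flat floor, 106 mm above the bench when up. The pad is a round shallow dish: floor about 52 mm in diameter, rim 7 mm above the floor and 66 mm in outer diameter. It moves with the pad.
- pad (a joint): How far the mixer's pad is pressed down, m: 0 up, 0.008 fully down (end stop). Sprung: about 2 N starts it moving, about 7 N takes it fully down; it springs back when released.
- tray: Fixed square steel tray 130 x 130 mm, walls 4 mm thick and 15 mm high, floor 4 mm above the bench. Origin at the centre of its underside.
- slide_box: Loose bystander: blue and white box of slides, 85 x 100 x 34 mm, origin at the centre of its underside.
- stain_bottle: Loose bystander: small white dropper bottle with black top, 34 mm in diameter, 72 mm tall, origin at the centre of its underside.
Mind the look-alikes: they are no part of the job. What is shaped like the part that bears red_vial_center but green is not meant.

How it is judged:
By the outcome, as a careful person would: the job done as asked, in the order asked, and still so for the second after the job is handed in, with the robot touching nothing.
It also fails if it takes over 56 s, if anything falls off the work surface, if the arm or the gripper's body presses on something with over 40 N, if the wrist force passes 120 N, or if a joint passes its speed limit or range.

ROBOT

A 7-joint arm with a two-finger parallel gripper is mounted at the origin on the work surface. World frame = base frame: x ahead of the robot, y to its left, z up, the work surface at z = 0. Lengths are in m, angles in rad, forces in N, time in s.
With the tool pointing down it reaches from about 0.4 to 0.875 m from the base axis. Payload 19.3 kg.
Tool frame: the origin (TCP) lies midway between the tips of the shut fingers; the grasp point (between the pads) lies 19 mm behind it; z points along the fingers, y is the direction in which the jaws open and shut (so a half turn about z gives the same grasp; the last joint's range is limited). The gripper opens to 85 mm and grips with 20 to 120 N. Pads are 22 mm wide; open, the fingers measure 114 mm over their backs; the gripper's body (76 mm by 85 mm) begins 54 mm behind the grasp point. The pads swing forward as they close: fully open they stand 13 mm farther back than shut.
Start: joints at [1.076, 0.521, -0.036, 1.599, 0.021, 1.021, -0.113], TCP at [0.258, -0.569, 0.231] pointing down, gripper open.
Joint ranges: [-2.91, 2.91], [-0.3, 2.13], [-1.5, 1.42], [0.17, 2.43], [-1.26, 4.41], [0.16, 1.93], [-2.52, 2.52]. Speed limits (rad/s): [1.89, 1.89, 2.39, 2.39, 3.01, 3.01, 3.01].

INTERFACE

Orientations are given as [roll, pitch, yaw] about the fixed x, y, z axes, in that order (R = Rz(yaw) Ry(pitch) Rx(roll)).
In Python, from plant import bot gives the robot as it stands.
- The arm moves only by the tool send_rows, never from a script. Its argument "increments" is a list of rows, each a list of 4 numbers: the shift along the tool's x, y, z in mm, then the turn about the tool's z in rad. A call has 1 to 10 rows; each row is the pose to reach, as a shift and turn from the pose commanded when the call began, along the tool's axes at that moment; what a row does not reach only later rows make up. A row lasts 1/8 s, in which the tool goes at most 62.5 mm and 10.7 degrees, less where a joint would pass 70% of its speed; a pose out of reach is approached as far as the arm can. A call with a gripper value outside its range is refused whole. "hand" is the closure, from -1 (fully open) to 1 (shut), set as the call begins (left out, the last holds). The fingers move at their own pace and stop on an object; "grip_force" is the grip in N (left out, the last holds). Time passes only in rows, so rows that repeat a pose let the fingers close. It gives the time, the measured TCP pose, the force and the opening at its end, in the units of the state.
- bot.sense(): the state, without advancing time (a new reading comes with each control period).
- bot.grab_frame(name): name is "scene" or "top" or "wrist"; returns a dict with "frame" (384x512x3 uint8, red, green, blue), "depth" (384x512 float32, m along the optical axis (not along the pixel's ray), 0 where there is no reading), "camera_matrix" (3x3 intrinsics, pixels), "rvec" (rotation vector, rad) and "tvec" (3), from world to camera coordinates, as OpenCV has them; the wrist camera has in their place "mount" (4x4, takes a point from camera to tool coordinates, whose origin is the TCP and whose axes are the flange's). Camera axes: x right, y down, z forward; pixel columns grow to the right and rows downward; lengths in m; the calibration is good to about 2 mm. A picture is of the moment at which its call begins: read the wrist's pose just before it.
- bot.job_done(): hands the job in, once; it reports no verdict.
The state is a dict: "clock": time; "joint_positions": joint angles; "qvel": joint speeds; "joint_torque": joint torques, N m; "tcp_pos": TCP position; "orientation": TCP orientation; "wrist_force": force on the tool from outside, world axes, zero at the start; "moment": the same for the moment, N m; "opening": finger opening in m.
Only numpy, scipy, OpenCV 4.12 (cv2) and the standard library are available. Lean on these libraries where they do the work, as an engineer would, in place of code of your own. Each camera call takes 0.05 s, during which the arm holds its last target.

## Working session

There is one attempt and no reset: what is moved stays moved. The work goes in short steps, Python scripts to look and compute and a tool call to move; the robot and the scene stay as the last step left them, time stands still between calls to the robot, and variables do not carry over. Pictures are saved under pics/ and viewed, and the job is handed in when it is done.

Besides the shell and the picture viewer there is one more tool, called after ">>>" as name(argument=value, ...) on one line, values as JSON. send_rows: Moves the arm, as the interface text tells. Its arguments: {"type":"object","properties":{"increments":{"type":"array","items":{"type":"array","items":{"type":"number"}}},"hand":{"type":"number"},"grip_force":{"type":"number"}},"required":["increments"]}

```bash
mkdir -p pics; ls; python3 - <<'E'
from plant import bot
import cv2,pickle
s=bot.sense();print({k:s[k] for k in('clock','tcp_pos','orientation','opening','wrist_force')})
for n in('scene','top'):
    f=bot.grab_frame(n);pickle.dump(f,open(n+'.pkl','wb'));cv2.imwrite(f'pics/{n}0.png',f['frame'][:,:,::-1])
    print(n,f['camera_matrix'],f['rvec'],f['tvec'])
E
```

```text
pics
{'clock': 0.0, 'tcp_pos': array([ 0.25740523, -0.56916685,  0.23072781]), 'orientation': array([-3.14046027e+00,  1.04952406e-04,  4.24831186e-01]), 'opening': 0.08538119259354415, 'wrist_force': array([-0.41402314,  0.24891678, -0.07130302])}
scene [[431.42644302   0.         253.96295184]
 [  0.         431.42644302 189.48281582]
 [  0.           0.           1.        ]] [ 0.71386298  2.72766369 -0.98426865] [ 0.53465989 -0.18411448  1.2963265 ]
top [[371.57087851   0.         253.78779395]
 [  0.         371.57087851 187.699108  ]
 [  0.           0.           1.        ]] [ 2.18343388 -2.1360323   0.10179702] [0.00856123 0.6379305  0.96639287]
```

View pics/scene0.png

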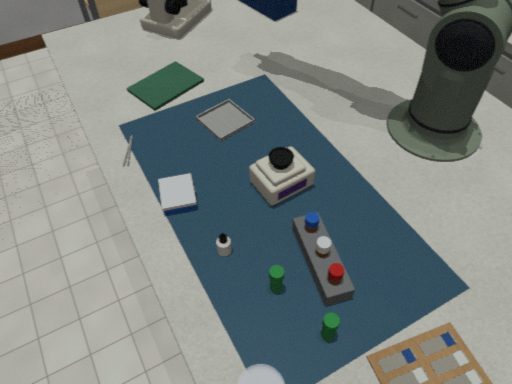

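View pics/top0.png

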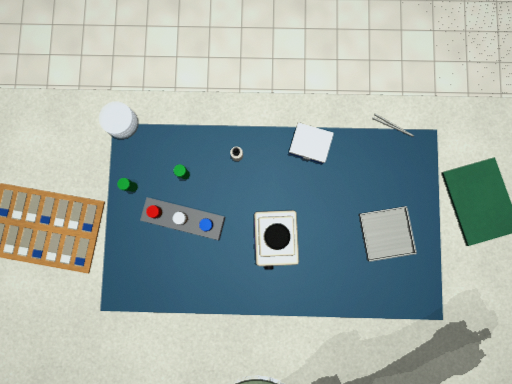

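The top view shows three caps in the rack: red (153,212), white (179,218) and blue (206,225). There are two loose green-capped look-alikes at (124,185) and (180,171). The pad is at (277,237) and the tray at (387,234). The red cap in the rack is the one meant. Next I'll measure positions and make the confirming crop.

```bash
cat > h.py <<'E'
import cv2,numpy as np,pickle
def load(n): return pickle.load(open(n+'.pkl','rb'))
def ray(f,uv,z):
    R=cv2.Rodrigues(np.array(f['rvec']))[0];t=np.array(f['tvec']).ravel()
    C=-R.T@t; d=R.T@np.linalg.inv(f['camera_matrix'])@np.array([uv[0],uv[1],1.])
    return C+d*(z-C[2])/d[2]
def world(f):
    K=f['camera_matrix'];D=f['depth'];v,u=np.mgrid[:D.shape[0],:D.shape[1]]
    P=np.stack([(u-K[0,2])/K[0,0]*D,(v-K[1,2])/K[1,1]*D,D],-1)
    R=cv2.Rodrigues(np.array(f['rvec']))[0];return (P-np.array(f['tvec']).ravel())@R
E
python3 - <<'E'
from h import *
for n in('scene','top'):
    f=load(n);im=f['frame'].astype(int);W=world(f);r,g,b=im[...,0],im[...,1],im[...,2]
    ms={'red':(r>110)&(g<50)&(b<60),'blue':(b>130)&(r<60)&(g<110),'green':(g>80)&(r<60)&(b<80),
        'white':(im.min(-1)>170)&(W[...,2]>.07)&(W[...,2]<.1),'dark':(im.max(-1)<40)&(W[...,2]>.09),}
    for k,m in ms.items():
        m=m&(f['depth']>0)
        nn,L,st,c=cv2.connectedComponentsWithStats(m.astype(np.uint8))
        for i in range(1,nn):
            if st[i,4]<25:continue
            w=W[L==i]; ztop=np.percentile(w[:,2],90); t=w[w[:,2]>ztop-.006]
            print(n,k,c[i].round(1),st[i],'ztop',ztop.round(4),'topmid',((t.min(0)+t.max(0))/2).round(4),'size',np.ptp(t,axis=0).round(4))
f=load('top');W=world(f)
# rack top, mixer, tray
z=W[...,2]
for nm,roi,lo,hi in(('rack',(130,190,100,60),.04,.05),('mixerhousing',(245,200,65,75),.06,.112),('tray',(350,195,75,75),.009,.03),('box',(280,115,60,55),.02,.04)):
    x,y,w,h=roi;m=np.zeros(z.shape,np.uint8);m[y:y+h,x:x+w]=1;m&=((z>lo)&(z<hi)).astype(np.uint8)
    p=W[m>0];rc=cv2.minAreaRect((p[:,:2]*1000).astype(np.float32));print(nm,len(p),rc,p[:,2].mean())
print(W[237,277],W[234,387])
c=f['frame'][160:260,100:240];cv2.imwrite('pics/crop.png',cv2.resize(c,None,fx=5,fy=5,interpolation=2)[:,:,::-1])
E
```

```text
scene red [336.2 269.6] [329 264  15  12 141] ztop 0.0876 topmid [0.5691 0.2805 0.0859] size [0.0306 0.0286 0.0068]
scene blue [312. 217.] [306 212  13  11 111] ztop 0.0877 topmid [0.5379 0.1429 0.0862] size [0.0295 0.03   0.0077]
scene green [164.4  84.6] [ 128   63   74   45 1433] ztop 0.0139 topmid [ 0.6208 -0.5936  0.0129] size [0.2336 0.1922 0.0099]
scene green [276.4 271.2] [269 265  16  13 160] ztop 0.0778 topmid [0.6775 0.2178 0.0762] size [0.0307 0.0301 0.0073]
scene green [331.1 320. ] [323 313  17  15 202] ztop 0.078 topmid [0.6392 0.3623 0.076 ] size [0.0303 0.0306 0.0072]
scene white [274.4 174.6] [267 169  18  10  56] ztop 0.0868 topmid [ 0.5381 -0.0175  0.0845] size [0.0312 0.0387 0.0063]
scene white [323.7 241.9] [318 237  13  11 110] ztop 0.0875 topmid [0.5525 0.2121 0.0852] size [0.0275 0.0263 0.0068]
scene dark [143.4   2.6] [139   0   9   7  43] ztop 0.1183 topmid [ 0.5442 -0.9568  0.118 ] size [0.02   0.0244 0.0082]
scene dark [172.3   6. ] [165   0  16  14 188] ztop 0.1328 topmid [ 0.4633 -0.8698  0.1325] size [0.0481 0.0318 0.0107]
scene dark [453.1   3.8] [438
[... 1754 characters left out ...]
 224  25  25 489] ztop 0.1111 topmid [ 0.5116 -0.038   0.1106] size [0.0586 0.059  0.011 ]
rack 1491 ((551.7603149414062, 212.4889678955078), (214.0333251953125, 63.49720764160156), 77.32905578613281) 0.04471644213942695
mixerhousing 2203 ((506.84051513671875, -37.36665725708008), (139.1836700439453, 109.53118896484375), 3.4371135234832764) 0.08180379213182024
tray 334 ((524.2688598632812, -340.9533386230469), (130.11590576171875, 132.1943817138672), 10.409209251403809) 0.013776012948429426
box 1197 ((765.3146362304688, -129.73208618164062), (102.0599594116211, 90.660400390625), 74.24111938476562) 0.03301167140439297
[ 0.50901856 -0.03838551  0.10613072] [ 0.52161175 -0.34378175  0.0020195 ]
```

View pics/crop.png

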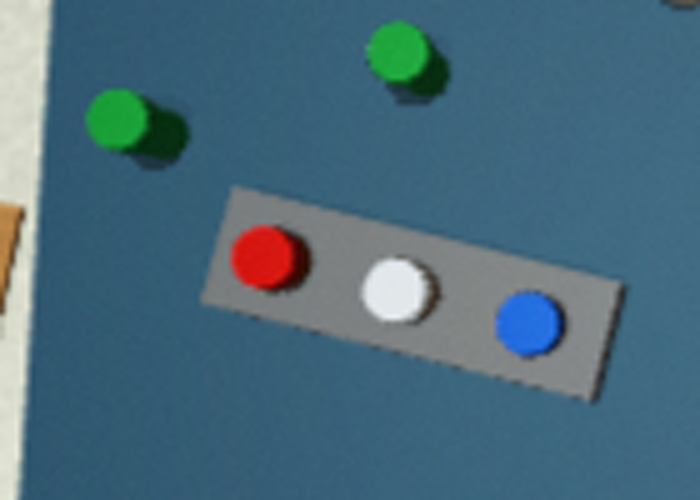

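The red cap sits in the rack's end pocket at about (0.568, 0.280), with its top at 0.087 as expected for a racked vial. The rack is tilted 12.7°, so I'll close the jaws across the rack, clear of the white vial. I'll work out the approach now.

```bash
cat > go.py <<'E'
import sys,numpy as np
from plant import bot
from scipy.spatial.transform import Rotation as Ro
def rel(x,y,z,yaw):
    s=bot.sense();R=Ro.from_euler('xyz',s['orientation']);d=R.inv().apply(np.array([x,y,z])-s['tcp_pos'])*1000
    cy=s['orientation'][2];t=(cy-yaw+np.pi)%(2*np.pi)-np.pi
    print('clk',round(s['clock'],2),'tcp',s['tcp_pos'].round(4),'rpy',s['orientation'].round(4),'open',round(s['opening'],4),'F',np.round(s['wrist_force'],1),'q',np.round(s['joint_positions'],2))
    print('shift',d.round(1),'turn',round(t,3))
if __name__=='__main__': rel(*map(float,sys.argv[1:5]))
E
python3 go.py .568 .280 .2 1.350
```

```text
clk 0.1 tcp [ 0.2574 -0.5692  0.2308] rpy [-3.1405e+00  1.0000e-04  4.2470e-01] open 0.0855 F [-0.1 -0.3  0.3] q [ 1.08  0.52 -0.04  1.6   0.02  1.02 -0.11]
shift [ 632.9 -645.7   31.4] turn -0.925
```

>>> send_rows(increments=[[20,-20,0,0],[55,-55,0,-0.05],[95,-97,0,-0.1],[135,-137,0,-0.15],[175,-178,0,-0.2],[215,-219,0,-0.25],[255,-260,0,-0.3],[295,-300,0,-0.35],[330,-336,0,-0.4],[350,-357,0,-0.45]])

```text
clock: 1.35
tcp_pos: [0.4298, -0.0976, 0.2313]
orientation: [-3.141, -0.0, 0.879]
wrist_force: [0.1, -0.5, -1.2]
opening: 0.0855
```

```bash
python3 go.py .568 .280 .18 1.350
```

```text
clk 1.35 tcp [ 0.4298 -0.0976  0.2313] rpy [-3.1414e+00 -3.0000e-04  8.7870e-01] open 0.0855 F [ 0.1 -0.5 -1.2] q [ 0.39  0.24 -0.35  2.05  0.11  0.87 -0.72]
shift [ 378.9 -134.5   51.4] turn -0.471
```

>>> send_rows(increments=[[40,-14,0,-0.05],[85,-30,0,-0.1],[130,-46,5,-0.17],[175,-62,10,-0.24],[220,-78,20,-0.3],[265,-94,30,-0.36],[310,-110,40,-0.42],[350,-124,46,-0.471],[379,-134,51,-0.471],[379,-134,51,-0.471]])

```text
clock: 2.6
tcp_pos: [0.5689, 0.2791, 0.1792]
orientation: [-3.14, -0.0, 1.348]
wrist_force: [0.3, -0.8, -0.2]
opening: 0.0854
```

```bash
python3 - <<'E'
from plant import bot
import cv2,numpy as np,pickle
from scipy.spatial.transform import Rotation as Ro
s=bot.sense();f=bot.grab_frame('wrist')
cv2.imwrite('pics/wrist1.png',f['frame'][:,:,::-1])
M=f['mount'];K=f['camera_matrix'];D=f['depth']
v,u=np.mgrid[:384,:512];P=np.stack([(u-K[0,2])/K[0,0]*D,(v-K[1,2])/K[1,1]*D,D],-1)
W=Ro.from_euler('xyz',s['orientation']).apply((P.reshape(-1,3)@M[:3,:3].T+M[:3,3])).reshape(P.shape)+s['tcp_pos']
im=f['frame'].astype(int);m=(im[...,0]>100)&(im[...,1]<60)&(im[...,2]<70)&(D>0)
w=W[m];t=w[w[:,2]>np.percentile(w[:,2],95)-.004];print(len(t),(t.min(0)+t.max(0))/2,np.ptp(t,axis=0))
E
python3 go.py .568 .280 .052 1.350
```

```text
1319 [0.568653   0.28024018 0.08463079] [0.03090831 0.03070273 0.00532671]
clk 2.65 tcp [0.5691 0.2774 0.1795] rpy [-3.1404e+00  5.0000e-04  1.3469e+00] open 0.085 F [-0.6 -0.8 -0.5] q [-0.23  0.63 -0.49  1.61  0.34  0.99 -1.04]
shift [  2.4  -1.5 127.5] turn -0.003
```

View pics/wrist1.png

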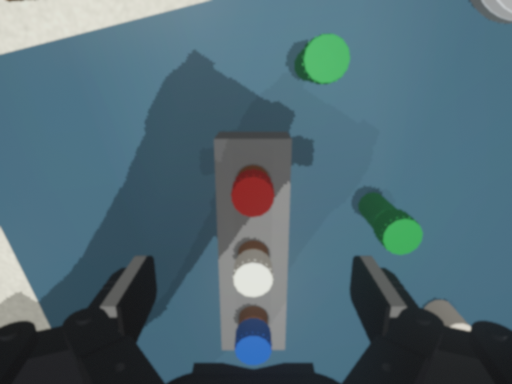

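The wrist view shows the red cap at (253,190), centred between the jaws, which straddle the rack. The wrist fix of (0.5687, 0.2802) agrees with the other two views. Descending.

>>> send_rows(increments=[[1,0,20,0],[2,-1,45,0],[2,-1,70,0],[2,-1,90,0],[2,-1,105,0],[2,-1,115,0],[2,-1,122,0],[2,-1,127,0],[2,-1,127,0]])

```text
clock: 3.78
tcp_pos: [0.569, 0.279, 0.0533]
orientation: [-3.142, 0.0, 1.346]
wrist_force: [-0.0, 1.2, 0.4]
opening: 0.085
```

>>> send_rows(increments=[[0,0,0,0],[0,0,0,0],[0,0,0,0],[0,0,0,0],[0,0,0,0],[0,0,0,0],[0,0,0,0],[0,0,0,0]], hand=1, grip_force=40)

```text
clock: 4.78
tcp_pos: [0.5691, 0.2791, 0.0536]
orientation: [3.141, -0.0, 1.346]
wrist_force: [-1.7, -0.2, 5.9]
opening: 0.0313
```

```bash
python3 go.py .568 .280 .19 1.350
```

```text
clk 4.78 tcp [0.5691 0.2791 0.0536] rpy [ 3.1413e+00 -3.0000e-04  1.3457e+00] open 0.0313 F [-1.7 -0.2  5.9] q [-0.27  0.79 -0.42  1.68  0.43  0.77 -1.12]
shift [   0.7   -1.2 -136.4] turn -0.004
```

>>> send_rows(increments=[[0,0,-4,0],[0,0,-10,0],[0,0,-20,0],[0,0,-32,0],[0,0,-50,0],[0,0,-75,0],[0,0,-100,0],[0,0,-120,0],[0,0,-135,0],[0,0,-135,0]])

```text
clock: 6.02
tcp_pos: [0.5693, 0.2792, 0.1893]
orientation: [3.14, -0.001, 1.346]
wrist_force: [-0.7, -0.2, 0.1]
opening: 0.0308
```

```bash
python3 - <<'E'
from plant import bot
import cv2
for n in('scene','wrist'):
    f=bot.grab_frame(n);im=f['frame']
    if n=='scene': im=cv2.resize(im[150:330,230:450],None,fx=3,fy=3)
    cv2.imwrite(f'pics/lift_{n}.png',im[:,:,::-1])
E
python3 go.py .5115 -.038 .19 1.350
```

```text
clk 6.12 tcp [0.5688 0.2787 0.1877] rpy [-3.1410e+00  6.0000e-04  1.3457e+00] open 0.0311 F [ 0.6 -0.2 -1.7] q [-0.23  0.62 -0.49  1.6   0.33  1.01 -1.04]
shift [-321.5   14.9   -2.1] turn -0.004
```

View pics/lift_scene.png

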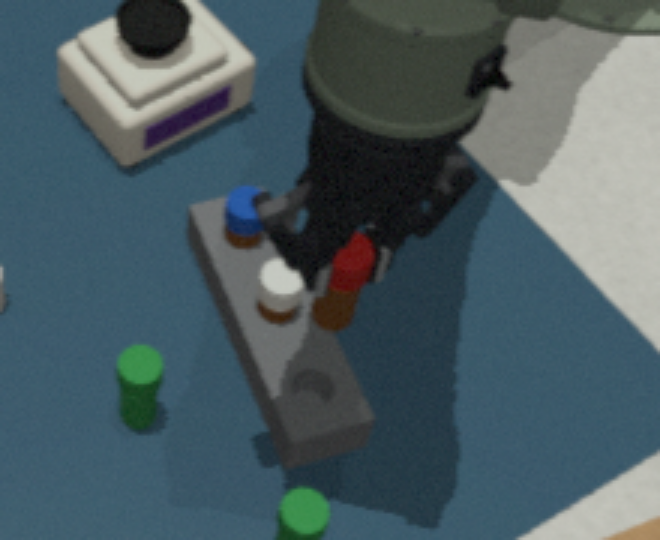

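View pics/lift_wrist.png

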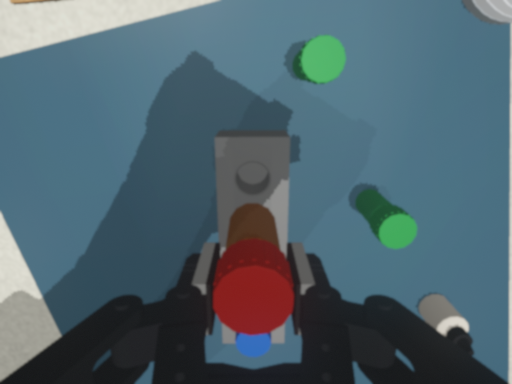

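The vial is held by its cap and the pocket is empty, but it seems to lean slightly in the scene view. I'll measure its tilt against a true vertical.

```bash
python3 - <<'E'
from plant import bot
from h import *
f=bot.grab_frame('scene');pickle.dump(f,open('s2.pkl','wb'));W=world(f)
R=cv2.Rodrigues(np.array(f['rvec']))[0]
def pr(p): return cv2.projectPoints(np.array([p],float),np.array(f['rvec']),np.array(f['tvec']),f['camera_matrix'],None)[0].ravel()
s=bot.sense();x,y,z=s['tcp_pos']
print('vertical through tcp', (pr([x,y,.222])-[230,150])*3,(pr([x,y,.146])-[230,150])*3)
im=f['frame'].astype(int);D=f['depth']
near=(abs(W[...,0]-x)<.04)&(abs(W[...,1]-y)<.04)
red=near&(im[...,0]>90)&(im[...,1]<50); 
amb=near&(W[...,2]<.195)&(W[...,2]>.135)&(im[...,0]>im[...,2]+15)&~red
for m,n in((red,'red'),(amb,'amb')):
    p=W[m];print(n,len(p),p.mean(0).round(4))
    for lo in np.arange(.14,.23,.012):
        q=p[(p[:,2]>lo)&(p[:,2]<lo+.012)]
        if len(q)>4:print(lo.round(3),len(q),q.mean(0).round(4),q.min(0).round(4),q.max(0).round(4))
E
```

```text
vertical through tcp [345.90736831 247.33273405] [328.93269732 311.38301605]
red 108 [0.5676 0.2855 0.2201]
0.212 108 [0.5676 0.2855 0.2201] [0.5534 0.2728 0.2168] [0.5814 0.295  0.2232]
amb 162 [0.5756 0.2877 0.1688]
0.14 20 [0.5762 0.2869 0.1489] [0.5631 0.2762 0.1458] [0.5821 0.2937 0.1519]
0.152 49 [0.5761 0.2867 0.158 ] [0.5624 0.2741 0.152 ] [0.5827 0.2937 0.1638]
0.164 38 [0.5758 0.2874 0.1703] [0.5624 0.2755 0.1648] [0.5827 0.2929 0.1756]
0.176 38 [0.5752 0.2888 0.1817] [0.5618 0.2807 0.1762] [0.5828 0.2931 0.188 ]
0.188 17 [0.5741 0.2894 0.1909] [0.5554 0.2831 0.1882] [0.5816 0.293  0.1937]
```

The tilt is fine: the projected vertical leans the same way, and the body's depth slices line up. The foot is 43.5 mm below the TCP. Carrying it over the pad.

>>> send_rows(increments=[[-15,1,0,0],[-45,3,0,0],[-85,5,0,0],[-130,7,0,0],[-175,9,0,0],[-220,11,0,0],[-260,13,0,0],[-295,14,0,0],[-315,15,0,0],[-322,15,0,0]])

```text
clock: 7.42
tcp_pos: [0.5109, -0.0401, 0.188]
orientation: [-3.141, 0.001, 1.343]
wrist_force: [0.2, 0.8, -1.1]
opening: 0.0313
```

```bash
python3 - <<'E'
from plant import bot
import cv2
f=bot.grab_frame('scene');cv2.imwrite('pics/over.png',cv2.resize(f['frame'][100:230,210:370],None,fx=4,fy=4)[:,:,::-1])
E
python3 go.py .512 -.039 .153 1.346
```

```text
clk 7.47 tcp [ 0.5111 -0.04    0.188 ] rpy [-3.1411e+00  6.0000e-04  1.3439e+00] open 0.0311 F [-0.6 -0.5 -0.9] q [ 0.34  0.44 -0.49  1.92  0.27  0.85 -0.52]
shift [ 1.2  0.7 35. ] turn -0.002
```

View pics/over.png

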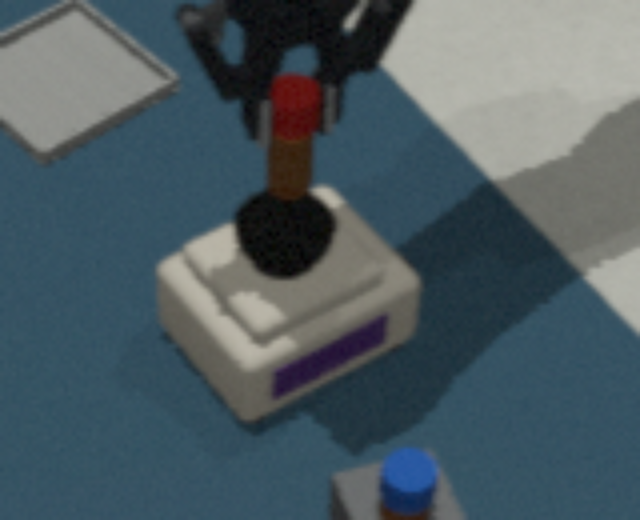

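The vial hangs upright over the pad centre, cap at (297,105) and pad at (287,230) in the crop. Lowering with force checks.

>>> send_rows(increments=[[1,1,6,0],[1,1,14,0],[1,1,22,0],[1,1,28,0],[1,1,33,0],[1,1,35,0],[1,1,35,0]], grip_force=60)

```text
clock: 8.35
tcp_pos: [0.513, -0.0375, 0.1533]
orientation: [-3.142, -0.0, 1.346]
wrist_force: [0.3, 0.1, -0.2]
opening: 0.0306
```

>>> send_rows(increments=[[0,0,1,0],[0,0,2,0],[0,0,3,0],[0,0,4,0],[0,0,5,0],[0,0,6,0],[0,0,6,0]])

```text
clock: 9.22
tcp_pos: [0.513, -0.0374, 0.1473]
orientation: [3.142, -0.0, 1.346]
wrist_force: [-0.3, 0.6, 2.5]
opening: 0.0304
```

>>> send_rows(increments=[[0,0,1,0],[0,0,2,0],[0,0,3,0],[0,0,4,0],[0,0,4.5,0],[0,0,5,0],[0,0,5,0]])

```text
clock: 10.1
tcp_pos: [0.513, -0.0375, 0.1423]
orientation: [3.142, -0.0, 1.346]
wrist_force: [-1.1, -0.6, 5.0]
opening: 0.0306
```

>>> send_rows(increments=[[0,0,0.5,0],[0,0,1,0],[0,0,1.5,0],[0,0,2,0],[0,0,2,0]])

```text
clock: 10.72
tcp_pos: [0.5133, -0.0374, 0.1413]
orientation: [3.141, 0.0, 1.346]
wrist_force: [-6.7, 0.7, 27.5]
opening: 0.0306
```

>>> send_rows(increments=[[0,0,0.5,0],[0,0,1,0],[0,0,1,0],[0,0,1,0]])

```text
clock: 11.22
tcp_pos: [0.5135, -0.0373, 0.1411]
orientation: [3.14, 0.0, 1.346]
wrist_force: [-11.4, 1.7, 44.0]
opening: 0.0306
```

The end stop is reached: force jumped from 5 N to 27 N, then to 44 N. Easing off a little and holding.

>>> send_rows(increments=[[0,0,-1.2,0],[0,0,-1.2,0],[0,0,-1.2,0],[0,0,-1.2,0],[0,0,-1.2,0],[0,0,-1.2,0],[0,0,-1.2,0]])

```text
clock: 12.1
tcp_pos: [0.5132, -0.0374, 0.1414]
orientation: [3.141, 0.0, 1.346]
wrist_force: [-5.8, 0.8, 23.2]
opening: 0.0309
```

```bash
python3 - <<'E'
from plant import bot
import cv2
f=bot.grab_frame('scene');cv2.imwrite('pics/press.png',cv2.resize(f['frame'][100:230,210:370],None,fx=4,fy=4)[:,:,::-1])
E
python3 go.py .512 -.039 .143 1.346
```

```text
clk 12.15 tcp [ 0.5132 -0.0374  0.1413] rpy [3.1408e+00 1.0000e-04 1.3457e+00] open 0.0305 F [-6.4  0.5 23.3] q [ 0.31  0.5  -0.46  1.95  0.32  0.75 -0.57]
shift [-1.9 -0.8 -1.7] turn -0.0
```

View pics/press.png

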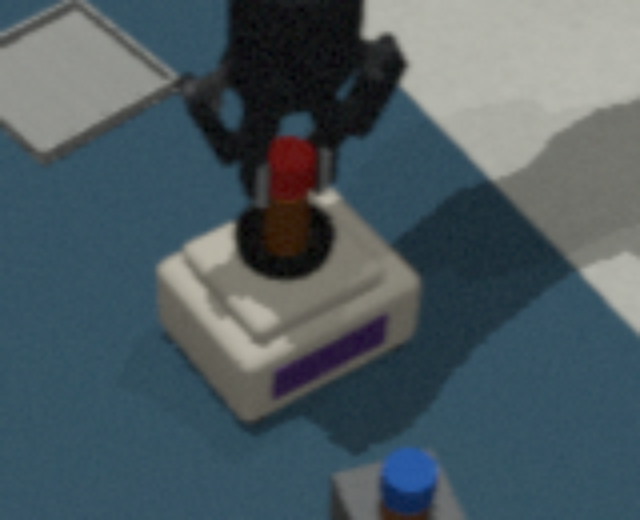

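The vial stands upright in the dish, foot at about (285,245), with the fingers clear of the pad. Holding a little longer, then lifting.

>>> send_rows(increments=[[0,0,0,0],[0,0,0,0],[0,0,0,0],[0,0,0,0],[0,0,-3,0],[0,0,-8,0],[0,0,-18,0],[0,0,-35,0],[0,0,-50,0],[0,0,-50,0]])

```text
clock: 13.4
tcp_pos: [0.5136, -0.0376, 0.1919]
orientation: [3.139, -0.0, 1.345]
wrist_force: [-0.6, 0.3, -1.2]
opening: 0.0307
```

```bash
python3 go.py .523 -.342 .19 0.6
```

```text
clk 13.4 tcp [ 0.5136 -0.0376  0.1919] rpy [ 3.1393e+00 -2.0000e-04  1.3454e+00] open 0.0307 F [-0.6  0.3 -1.2] q [ 0.34  0.43 -0.5   1.91  0.27  0.86 -0.52]
shift [-294.6   77.2    2. ] turn 0.745
```

>>> send_rows(increments=[[-12,3,0,0.05],[-40,10,0,0.13],[-80,21,0,0.22],[-120,31,0,0.31],[-160,42,0,0.4],[-200,52,0,0.5],[-240,63,0,0.6],[-270,71,0,0.68],[-288,75,0,0.745],[-295,77,0,0.745]])

```text
clock: 14.65
tcp_pos: [0.5215, -0.3435, 0.1901]
orientation: [-3.141, 0.001, 0.598]
wrist_force: [0.2, 0.6, -0.2]
opening: 0.0306
```

```bash
python3 - <<'E'
from plant import bot
import cv2
f=bot.grab_frame('scene');cv2.imwrite('pics/tray.png',cv2.resize(f['frame'][60:190,150:310],None,fx=4,fy=4)[:,:,::-1])
E
python3 go.py .523 -.342 .055 0.6
```

```text
clk 14.7 tcp [ 0.5217 -0.3435  0.1902] rpy [-3.1413e+00  5.0000e-04  6.0010e-01] open 0.031 F [-0.5 -0.3 -0.4] q [ 0.65  0.57 -0.24  1.63  0.16  0.96 -0.62]
shift [  1.9  -0.5 135.2] turn 0.0
```

View pics/tray.png

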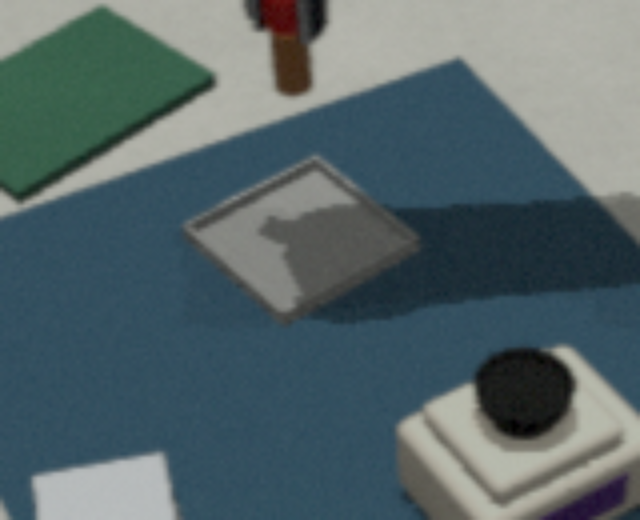

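The pad has sprung back up and the vial hangs upright above the tray. Setting it down.

>>> send_rows(increments=[[1,0,15,0],[2,0,40,0],[2,0,70,0],[2,0,95,0],[2,0,115,0],[2,0,128,0],[2,0,135,0],[2,0,138,0],[2,0,140,0],[2,0,140,0]])

```text
clock: 15.95
tcp_pos: [0.524, -0.3413, 0.0508]
orientation: [3.141, -0.0, 0.601]
wrist_force: [0.4, -0.8, -0.5]
opening: 0.0303
```

>>> send_rows(increments=[[0,0,0.5,0],[0,0,1,0],[0,0,1.5,0],[0,0,2,0],[0,0,2,0]])

```text
clock: 16.58
tcp_pos: [0.5238, -0.3411, 0.0484]
orientation: [-3.141, 0.0, 0.601]
wrist_force: [-0.8, -0.0, -0.2]
opening: 0.0304
```

>>> send_rows(increments=[[0,0,0.3,0],[0,0,0.6,0],[0,0,0.9,0],[0,0,1.1,0],[0,0,1.1,0]])

```text
clock: 17.2
tcp_pos: [0.5239, -0.3411, 0.0477]
orientation: [3.141, -0.0, 0.601]
wrist_force: [-0.4, 2.4, 4.7]
opening: 0.0305
```

Touch at 4.7 N, at the expected height. Releasing.

>>> send_rows(increments=[[0,0,0,0],[0,0,0,0],[0,0,0,0],[0,0,0,0],[0,0,0,0],[0,0,0,0],[0,0,0,0],[0,0,0,0]], hand=-1, grip_force=20)

```text
clock: 18.2
tcp_pos: [0.5239, -0.3411, 0.0474]
orientation: [3.142, -0.0, 0.601]
wrist_force: [-0.0, -0.0, -0.9]
opening: 0.0853
```

>>> send_rows(increments=[[0,0,-5,0],[0,0,-15,0],[0,0,-30,0],[0,0,-50,0],[0,0,-80,0],[0,0,-110,0],[0,0,-140,0],[0,0,-160,0],[0,0,-170,0],[0,0,-170,0]])

```text
clock: 19.45
tcp_pos: [0.524, -0.3412, 0.2182]
orientation: [3.141, -0.0, 0.601]
wrist_force: [-1.3, 0.7, -0.5]
opening: 0.0858
```

```bash
python3 - <<'E'
from plant import bot
from h import *
f=bot.grab_frame('scene');pickle.dump(f,open('s3.pkl','wb'));cv2.imwrite('pics/end.png',f['frame'][:,:,::-1])
W=world(f);im=f['frame'].astype(int);r,g,b=im[...,0],im[...,1],im[...,2]
m=(r>90)&(g<50)&(b<60)&(W[...,1]<-.2)&(W[...,1]>-.5);w=W[m];print(len(w),w[:,2].max(),np.percentile(w[:,2],80))
t=w[w[:,2]>.072];print((t.min(0)+t.max(0))/2,np.ptp(t,axis=0))
g0=load('scene')['frame'].astype(int)
for nm,(x0,x1,y0,y1) in dict(white_blue=(300,335,208,255),box=(155,200,172,215),bottle=(212,235,230,258)).items():
    print(nm,abs(im[y0:y1,x0:x1]-g0[y0:y1,x0:x1]).mean())
print(bot.sense()['opening'],bot.sense()['wrist_force'],bot.sense()['clock'])
E
```

```text
42 0.0839404071267272 0.08068815841259742
[ 0.52117323 -0.33884372  0.08023967] [0.02426557 0.02681638 0.00740147]
white_blue 2.172644376899696
box 1.8535745047372953
bottle 2.2934782608695654
0.08529458906616375 [-0.1740644   0.12751428 -0.19083583] 19.5
```

View pics/end.png

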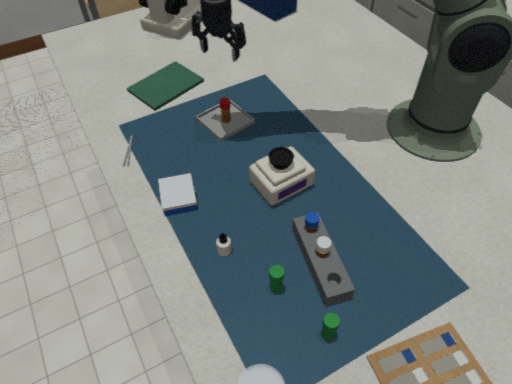

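The vial stands upright in the tray at pixel (225,111), with its cap top at about 0.080 m as expected. The gripper is clear and nothing else has moved, so I'm handing in.

```bash
python3 -c "
from plant import bot
print(bot.job_done())"
```

```text
the job is handed in; nothing more can be done
None
```

I took the red-capped vial out of the rack by its cap and pressed it upright onto the mixer pad until the pad was fully down. I held it there for about two seconds, then set it upright in the steel tray and let go. The job was handed in at about 19.5 s; no verdict is reported.

- **Press:** the force jumped from about 5 N to 27 N, then 44 N, at the tool height expected for the end stop. I eased it to about 23 N for the rest of the hold. The 44 N was a brief overshoot carried through the held vial, below the 120 N wrist limit.
- **Set-down:** the vial touched the tray floor at about 5 N before I opened the gripper.
- **Final picture:** the vial stands upright in the tray near (0.521, -0.339), with its cap top at about 0.080 m, as it should be. The pad is back up and the gripper is clear.
- **Other objects:** the white and blue vials, the slide box and the stain bottle show only noise-level change from the first picture. The two green look-alikes were left alone.

None of these checks failed or disagreed.

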